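# Clear the iron stand: hang the offcut basket, refit the wiping tray

### The arm

A 7-joint arm with a two-finger parallel gripper is mounted at the origin on the work surface. World frame = base frame: x ahead of the robot, y to its left, z up, the work surface at z = 0. Lengths are in m, angles in rad, forces in N, time in s.
With the tool pointing down it reaches from about 0.4 to 0.85 m from the base axis. Payload 10.4 kg.
Tool frame: the origin (TCP) lies midway between the tips of the shut fingers; the grasp point (between the pads) lies 19 mm behind it; z points along the fingers, y is the line along which they close (so a half turn about z gives the same grasp; the last joint's range is limited). The gripper opens to 87 mm and grips with 3 to 60 N. Pads are 19 mm wide; open, the fingers measure 117 mm over their backs; the gripper's body (75 mm by 190 mm) begins 51 mm behind the grasp point.
Start: joints at [-1.342, 0.332, -0.065, 1.46, 0.022, 1.35, -0.088], TCP at [0.156, 0.605, 0.223] pointing down, gripper open.
Joint ranges: [-2.6, 2.6], [-0.5, 2.12], [-1.47, 1.34], [0.16, 2.42], [-1.27, 4.41], [0.06, 2.06], [-2.6, 2.6]. Speed limits (rad/s): [2.22, 2.22, 2.79, 2.79, 3.14, 3.14, 3.14].

### API

Orientations are given as a unit quaternion [x, y, z, w].
In Python, from bench import r gives the robot as it stands.
- The arm moves only by the tool arm_command, never from a script. Its argument "moves" is one flat list of numbers, 4 for each row, row after row: the shift along the tool's x, y, z in cm, then the turn about the tool's z in degrees. A call has 1 to 12 rows; each row shifts and turns the commanded pose from where the row before left it, along the tool's axes as they then stand; what a row does not reach is not made up. A row lasts 1/12 s, in which the tool goes at most 41.7 mm and 7.16 degrees, less where a joint would pass 70% of its speed; a pose out of reach is approached as far as the arm can. A call with a gripper value outside its range is refused whole. "fingers" is the opening in per cent of the stroke, from 0 (shut) to 100 (fully open), set as the call begins (left out, the last holds). The fingers move at their own pace and stop on an object; "squeeze" is the grip in N (left out, the last holds). Time passes only in rows, so rows that do not move let the fingers close. It gives the time, the measured TCP pose, the force, the opening and the grip force at its end, in the units of the state.
- r.read_state(): the state, without advancing time (a new reading comes with each control period).
- r.camera(name): name is "scene" or "top"; returns the picture (480x640x3 uint8, red, green, blue); there is no depth.
- r.camera_info(name): a dict with "fx", "fy", "cx", "cy" (pixels), "origin" and "attitude" of the camera in the world. Camera axes: x right, y up, looking along -z (the intrinsics and any distortion apply to the point x, -y, -z); pixel columns grow to the right and rows downward; lengths in m; the calibration is good to about 2 mm. A picture is of the moment at which its call begins. camera_info takes no time and is no camera call.
- r.close_job(): hands the job in; it is judged then, once.
The state is a dict: "time": time; "joint_positions": joint angles; "joint_vel": joint speeds; "joint_torque": joint torques, N m; "ee_pos": TCP position; "eef_rot": TCP orientation; "ft_force": force on the tool from outside, world axes, zero at the start; "torque": the same for the moment, N m; "width": finger opening in m; "grip_force": force on a finger pad.
Only numpy, scipy, OpenCV 4.12 (cv2) and the standard library are available. Lean on these libraries where they do the work, as an engineer would, in place of code of your own. Each camera call takes 0.05 s, during which the arm holds its last target. There are 200 camera calls.

### The job

The wire-offcut basket has been left standing on the soldering-iron stand, on top of the pocket where the wiping tray belongs. Hang the basket by its handle on the hook under the light bar of the bench rack, keeping it upright on the way, and seat the wiping tray flat and square at the bottom of the stand's pocket. Leave everything else on the bench where it is.

Things in the scene. Friction and masses are not known exactly. Their poses are not given: they have to be found in the camera images.
- basket: open steel basket, 110 long (x) x 66 wide (y) x 55 high, with a rigid strap handle over the top: a level bar along its x, 110 long, 10 wide, 14 high (113 to 127 above the underside), on upright legs 10 wide, 5 thick at both ends. About 0.2 kg. Alike either way round. Origin: centre of the underside, z up. It starts standing on the iron stand's base
- basket_handle (a point): middle of the underside of the basket's handle bar, 113 above the basket's underside; axes as the basket
- rack: fixed bench rack, front facing its -x. Base 170 (x) x 200 (y) x 12 high; two posts 20 square at x = +75, y = +-80; a crossbar between them, 225 high, with a hook; an LED light bar held out over the hook on two arms, 12 square, from the posts' tops (y = +-80, 310 to 322 high); boxes up to 42 high on the base. Origin: on the table under the middle of the rack, z up
- light_edge (a point): middle of the lower front edge of the rack's light bar, 60 in front of the rack's origin and 310 above the table; the bar is 60 deep (x), 200 wide (y), 28 high and reaches 30 in front of the hook seat, so a gripper cannot come straight down over the hook; axes as the rack
- hook_seat (a point): top of the hook's level part, 230 above the table, where the middle of the handle bar's underside should rest, the bar lying along the rack's x; axes as the rack. The hook is 10 mm round bar: from the crossbar 100 behind it runs forward at y = -34, turns along +y through this point to y = +36 and turns up there to its tip
- hook_tip (a point): top of the hook's upturned end, 248 above the table, 36 to +y of the hook seat; the handle must pass over it
- station: fixed soldering-iron stand: grey base 20 high, from x = -65 to +65 and y = -56 to +130, with an open rectangular pocket round the origin, and at y = +97 a coil holder with a parked iron, 46 wide, that rises from x = -45, 50 high, sloping away to x = +120, 200 high. Origin: on the table under the middle of the pocket; z up
- pocket (a point): middle of the pocket's floor, 10 above the table; the pocket is 95 long (y) x 65 wide (x) and 10 deep, with a 1.5 chamfer; axes as the stand
- tray: low open steel tray, 92 long (x) x 62 wide (y) x 14 high, walls 4, with an upright finger plate in its middle: 40 long (x), 10 thick (y), its top 50 above the tray's underside. Alike either way round. Origin: centre of the underside; z up. When seated its x lies along the stand's y and it stands 4 proud of the base
- tray_fin (a point): on the middle of the tray's finger plate, 36 above the tray's underside, a height to grip; axes as the tray
- helper: bystander: helping-hand clamp stand, round foot 72 across, crossbar 124 long (y) 95 high, two clips up to 157 high. Origin: centre of the underside
- spool: bystander: metal spool, 60 across, 44 high. Origin: centre of the underside
- tin_a: bystander: open steel ring, 60 across, 30 high. Origin: centre of the underside
- tin_b: bystander: open steel ring, 72 across, 28 high. Origin: centre of the underside
- bottle: bystander: white bottle, 48 across, 105 high. Origin: centre of the underside
- jar: bystander: white cup, 60 across, 70 high. Origin: centre of the underside
- screwdriver: bystander: screwdriver lying on the table, about 200 long (x). Origin near its middle
Mind the look-alikes: they are no part of the job. What is shaped like the basket but orange is not meant.

How it is judged:
At the end, for the whole second after the job is handed in: Basket still, hung on the hook: handle's mid-underside within 30 mm of the hook seat, -10 to +8 mm in height, basket within 0.3 rad of upright. Tray still in the pocket: within 4 mm of its centre, underside within 3 mm of its floor, square within 0.06 rad either way round, level within 0.04 rad (distance between basket_handle and hook_seat below 0.03 m and z of basket_handle in the frame of hook_seat between -0.01 and 0.008 m and contact force between basket and rack above 0.5 N and angle between basket's own z axis and vertical below 0.3 rad and linear speed of basket below 0.03 m/s and angular speed of basket below 0.3 rad/s and horizontal distance between tray and pocket below 0.004 m and z of tray in the frame of pocket between -0.003 and 0.003 m and angle between the x axis of tray and the y axis of pocket, either way round below 0.06 rad and angle between tray's own z axis and vertical below 0.04 rad and linear speed of tray below 0.02 m/s); the robot touches nothing.
It fails at once if the basket is tipped more than 0.7 rad from upright (angle between basket's own z axis and vertical above 0.7 rad).
It fails at once if a bystander is moved more than 25 mm (distance of any of helper, spool, tin_a, tin_b, bottle, jar, screwdriver from where it was at the start of the episode above 0.025 m).
It also fails if it takes over 72 s, if anything falls off the work surface, if the arm or the gripper's body presses on something with over 40 N, if the wrist force passes 120 N, or if a joint passes its speed limit or range.

## Working session

There is one attempt and no reset: what is moved stays moved. The work goes in short steps, Python scripts to look and compute and a tool call to move; the robot and the scene stay as the last step left them, time stands still between calls to the robot, and variables do not carry over. Pictures are saved under pics/ and viewed, at most 10 in all, crops included, and the job is handed in when it is done.

Besides the shell and the picture viewer there is one more tool, called by a JSON object that holds its "method" and its "body", one argument or row to a line. arm_command: Moves the arm, as the interface text tells. Its arguments: {"type":"object","properties":{"moves":{"type":"array"},"fingers":{"type":"number"},"squeeze":{"type":"number"}},"required":["moves"]}

```bash
mkdir -p pics; ls
python3 - <<'E'
from bench import r
import cv2
for n in("scene","top"):
    cv2.imwrite(f"pics/{n}0.png",r.camera(n)[:,:,::-1]); print(r.camera_info(n))
s=r.read_state();print(s)
E
```

```text
pics
{'fx': 467.98259238024986, 'fy': 467.98259238024986, 'cx': 320.0828393940666, 'cy': 231.5842604892676, 'origin': array([ 1.18912583, -0.46428386,  0.84611021]), 'attitude': array([0.37280641, 0.21593635, 0.45437015, 0.77970164])}
{'fx': 494.4429231449222, 'fy': 494.4429231449222, 'cx': 315.1477864307079, 'cy': 235.0170688473449, 'origin': array([ 0.35692503, -0.05000683,  1.35549001]), 'attitude': array([ 0.03754257, -0.04151966, -0.6971016 ,  0.71478391])}
{'time': 0.1, 'joint_positions': array([-1.34156742,  0.33285085, -0.06471915,  1.46085084,  0.02159298,
        1.34992419, -0.08848435]), 'joint_vel': array([ 8.64863174e-04, -3.16497379e-03,  4.34437701e-04, -4.05484570e-03,
       -8.92863221e-04,  9.42419605e-04,  9.91235633e-05]), 'joint_torque': array([ 1.72185060e-03, -6.24548292e+01,  2.46560090e-02, -3.90711594e+01,
       -6.14793319e-02,  3.66197980e-02,  7.07080926e-05]), 'ee_pos': array([0.15563685, 0.60494482, 0.22181032]), 'eef_rot': array([ 1.25556529e-01,  9.92086241e-01, -6.66265049e-04, -6.04927506e-05]), 'ft_force': array([-0.44183518, -0.38400232,  0.16564465]), 'torque': array([-0.01332774,  0.04343939,  0.00013461]), 'grip_force': 0.0, 'width': 0.086696388821558}
```

View pics/scene0.png

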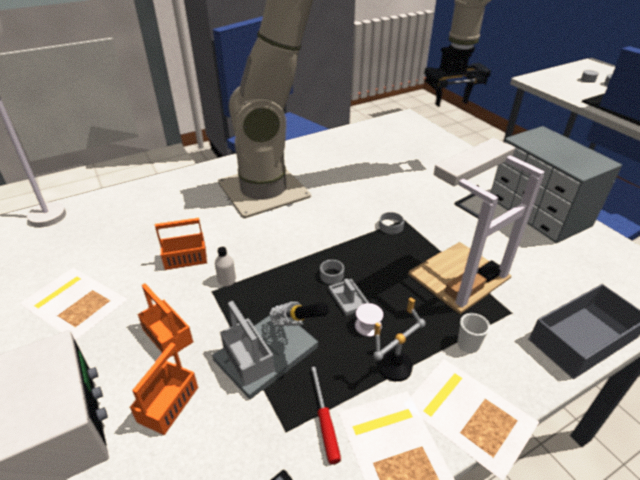

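View pics/top0.png

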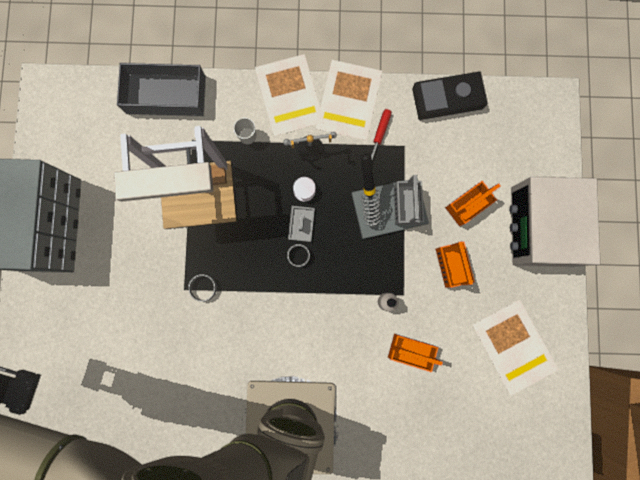

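Scene view: the grey basket stands on the stand at about (245,345), the tray is at (348,298), and the rack's light bar is at (480,160). Top view: basket (408,203), tray (301,223), rack (185,185). 

What could be mistaken for the basket: orange baskets at top (472,202), (455,265) and (415,352). For the tray: the black bin at (160,90) and the rings at (298,256) and (202,288). By description I choose the grey basket at (408,203) and the finned grey tray at (301,223), and I'll check both in a close crop.

```bash
cat > h.py <<'E'
import numpy as np, cv2
from scipy.spatial.transform import Rotation as R
from bench import r
def cam(n):
    i=r.camera_info(n); return i,R.from_quat(i['attitude']).as_matrix(),np.array(i['origin'])
def ray(n,u,v):
    i,M,o=cam(n); d=M@np.array([(u-i['cx'])/i['fx'],-(v-i['cy'])/i['fy'],-1.]); return o,d
def plane(n,u,v,z):
    o,d=ray(n,u,v); return o+d*(z-o[2])/d[2]
def proj(n,p):
    i,M,o=cam(n); q=M.T@(np.array(p)-o); return i['cx']+i['fx']*q[0]/-q[2], i['cy']-i['fy']*q[1]/-q[2]
def tri(a,b):  # a=('top',u,v)
    A=[];B=[]
    for n,u,v in(a,b):
        o,d=ray(n,u,v); d/=np.linalg.norm(d); P=np.eye(3)-np.outer(d,d); A.append(P);B.append(P@o)
    x=np.linalg.lstsq(np.vstack(A),np.hstack(B),rcond=None)[0]; return x
def crop(img,x0,x1,y0,y1,k):
    c=cv2.resize(img[y0:y1,x0:x1],None,fx=k,fy=k,interpolation=cv2.INTER_CUBIC)
    for u in range((x0+9)//10*10,x1,10): cv2.line(c,((u-x0)*k,0),((u-x0)*k,6 if u%50 else 14),(0,255,255),1)
    for v in range((y0+9)//10*10,y1,10): cv2.line(c,(0,(v-y0)*k),(6 if v%50 else 14,(v-y0)*k),(0,255,255),1)
    return c
E
python3 - <<'E'
from h import *
t=cv2.imread('pics/top0.png');s=cv2.imread('pics/scene0.png')
a=crop(t,280,440,150,250,5)
cv2.imwrite('pics/c1.png',a)
b=crop(t,105,245,120,235,4)[:, :]; c=crop(s,400,550,130,310,3)
b=cv2.resize(b,(400,329)); 
m=np.zeros((600,800,3),np.uint8); m[:540,350:800]=c; b=crop(t,110,240,120,235,2); 
m[:230,:260]=b; cc=crop(s,205,325,285,395,2); m[250:470,:240]=cc
cv2.imwrite('pics/c2.png',m)
E
```

```text
(no output)
```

View pics/c1.png

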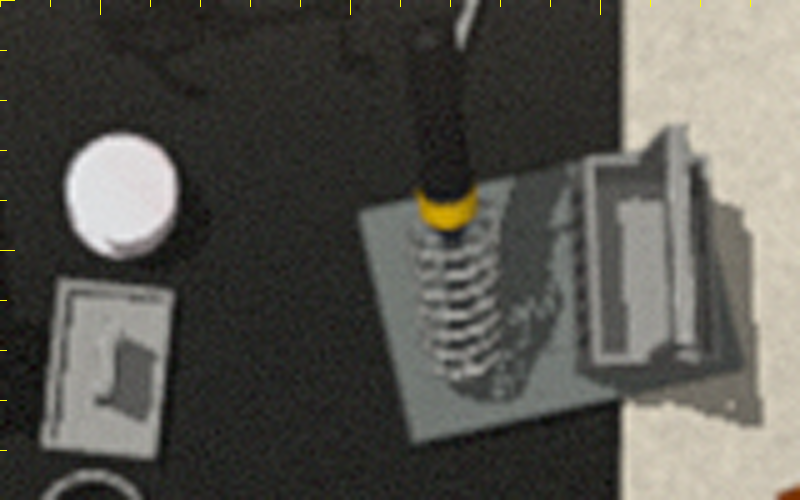

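View pics/c2.png

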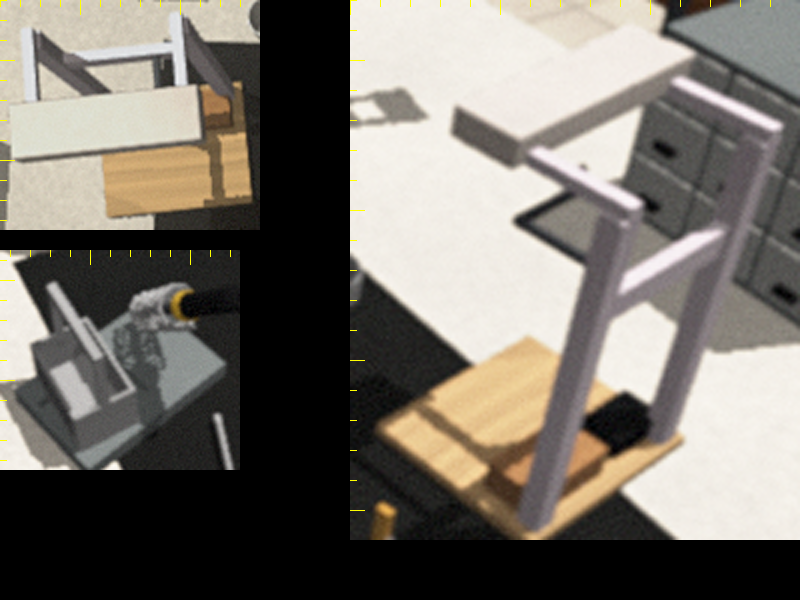

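```bash
cat > m.py <<'E'
from h import *
np.set_printoptions(precision=4,suppress=True)
def T(x0,y0,k): return lambda a,b:(x0+a/k,y0+b/k)
c1=T(280,150,5); cr=T(110,120,2)
def fit(P,W):  # 2D rigid local->world
    P=np.array(P,float);W=np.array(W)[:,:2]; a=P-P.mean(0);b=W-W.mean(0)
    th=np.arctan2((a[:,0]*b[:,1]-a[:,1]*b[:,0]).sum(),(a*b).sum())
    c,s=np.cos(th),np.sin(th);M=np.array([[c,-s],[s,c]]);t=W.mean(0)-M@P.mean(0)
    return t,th,np.linalg.norm(P@M.T+t-W,axis=1)
pl=lambda p,z:plane('top',*p,z)
if __name__=='__main__':
    h=[pl(c1(678,128),.147),pl(c1(688,355),.147)]; print('handle',h,np.linalg.norm(h[0]-h[1]))
    print('rim', [pl(c1(*p),.075) for p in((588,158),(592,362))])
    print('stand',fit([(.065,.130),(-.065,.130)],[pl(c1(358,212),.02),pl(c1(412,443),.02)]))
    fe=[pl(c1(*p),.02) for p in((358,212),(575,163),(412,443),(615,400))];print(fe)
    print('tray',[pl(c1(*p),.014) for p in((60,278),(175,291),(157,458),(41,447))])
    print('trayfit',fit([(.046,.031),(.046,-.031),(-.046,-.031),(-.046,.031)],[pl(c1(*p),.014) for p in((60,278),(175,291),(157,458),(41,447))]))
    print('light',fit([(-.06,.1),(-.06,-.1),(0,-.1),(0,.1)],[pl(cr(*p),.338) for p in((12,158),(201,139),(197,86),(12,105))]))
    print('base',fit([(-.085,-.1),(.085,-.1)],[pl(cr(250,203),.012),pl(cr(240,82),.012)]))
E
python3 m.py
```

```text
handle [array([ 0.6484, -0.3022,  0.147 ]), array([ 0.534 , -0.3074,  0.147 ])] 0.11445370457918153
rim [array([ 0.6483, -0.2697,  0.075 ]), array([ 0.5396, -0.2724,  0.075 ])]
stand (array([ 0.5952, -0.2947]), np.float64(0.24313599444265357), array([0.0003, 0.0003]))
[array([ 0.6273, -0.1528,  0.02  ]), array([ 0.6578, -0.2719,  0.02  ]), array([ 0.5005, -0.1843,  0.02  ]), array([ 0.5269, -0.2946,  0.02  ])]
tray [array([0.5874, 0.0099, 0.014 ]), array([ 0.5818, -0.0535,  0.014 ]), array([ 0.4894, -0.0459,  0.014 ]), array([0.4938, 0.0175, 0.014 ])]
trayfit (array([ 0.5381, -0.018 ]), np.float64(-0.08034590398029204), array([0.0012, 0.0009, 0.0008, 0.0013]))
light (array([0.6067, 0.2708]), np.float64(0.1272250278804016), array([0.0017, 0.003 , 0.0024, 0.0044]))
base (array([0.6118, 0.2745]), np.float64(0.12418191561188423), array([0.0002, 0.0002]))
```

The close crop settles the choice: the grey basket stands on the stand (handle top from (415,176) to (418,221)), with the tray and its fin at (301,223). The rack's light bar overhangs the hook, so I'll grip the basket at its robot-side handle end and bring it in from the rack's +y side.

```bash
cat > go.py <<'E'
# usage: go.py x y z yawdeg(tool y axis in world) ... -> shifts in cm per leg in tool axes (turn done first)
import sys; from h import *
np.set_printoptions(precision=2,suppress=True)
s=r.read_state(); p=np.array(s['ee_pos']); M=R.from_quat(s['eef_rot']).as_matrix()
yaw=np.degrees(np.arctan2(M[1,1],M[0,1])); print('t',round(s['time'],2),'p',p*100,'yaw',round(yaw,2),'F',np.array(s['ft_force']),'w',round(s['width']*1000,1),'g',s['grip_force'])
a=list(map(float,sys.argv[1:]))
for k in range(0,len(a),4):
    g=np.array(a[k:k+3]); t=yaw-a[k+3]; yaw=a[k+3]; c=np.radians(yaw)
    y=np.array([np.cos(c),np.sin(c),0]); z=np.array([0,0,-1.]); x=np.cross(y,z); d=(g-p)*100
    print('turn',round(t,2),'shift',np.array([d@x,d@y,d@z]),'len',round(np.linalg.norm(d),1)); p=g
E
python3 go.py .156 .605 .40 92 .34 .30 .40 92 .47 0 .32 92 .535 -.307 .20 92
python3 - <<'E'
from h import *
print(tri(('top',415.6,175.6),('scene',255,336)),tri(('top',417.6,221),('scene',231,302)))
E
```

```text
t 0.1 p [15.56 60.49 22.18] yaw 75.57 F [-0.44 -0.38  0.17] w 86.7 g 0.0
turn -16.43 shift [ -0.04   0.   -17.82] len 17.8
turn 0.0 shift [-17.32 -31.12   0.  ] len 35.6
turn 0.0 shift [-11.95 -30.44   8.  ] len 33.7
turn 0.0 shift [ -5.42 -30.91  12.  ] len 33.6
[ 0.64872602 -0.29820468  0.15096437] [ 0.5366914  -0.30453127  0.14013969]
```

{"method": "arm_command", "body": {
  "moves": [0,0,-3,-5.5,0,0,-3,-5.5,0,0,-3,-5.5,0,0,-3,0,0,0,-3,0,0,0,-3,0],
  "fingers": 100
}}

```text
time: 0.6
ee_pos: [0.1557, 0.6049, 0.4037]
eef_rot: [-0.018, 1.0, -0.0, -0.0]
ft_force: [-0.7, 0.5, 0.6]
width: 0.0869
grip_force: 0.0
```

{"method": "arm_command", "body": {
  "moves": [-1.5,-2.6,0,0,-1.5,-2.6,0,0,-1.5,-2.6,0,0,-1.5,-2.6,0,0,-1.5,-2.6,0,0,-1.5,-2.6,0,0,-1.5,-2.6,0,0,-1.5,-2.6,0,0,-1.5,-2.6,0,0,-1.5,-2.6,0,0,-1.5,-2.6,0,0,-1,-2.6,0,0]
}}

```text
time: 1.6
ee_pos: [0.3429, 0.2981, 0.4022]
eef_rot: [-0.018, 1.0, -0.0, -0.0]
ft_force: [-0.3, 0.3, 0.4]
width: 0.0869
grip_force: 0.0
```

{"method": "arm_command", "body": {
  "moves": [-1.2,-3,0.8,0,-1.2,-3,0.8,0,-1.2,-3,0.8,0,-1.2,-3,0.8,0,-1.2,-3,0.8,0,-1.2,-3,0.8,0,-1.2,-3,0.8,0,-1.2,-3,0.8,0,-1.2,-3,0.8,0,-1.2,-3,0.8,0,0,0,0,0]
}}

```text
time: 2.52
ee_pos: [0.4732, -0.002, 0.3211]
eef_rot: [-0.014, 1.0, -0.001, -0.001]
ft_force: [-0.5, -0.5, -0.4]
width: 0.0872
grip_force: 0.0
```

```bash
python3 go.py .534 -.3045 .22 92.5 .534 -.3045 .115 92.5
```

```text
t 2.52 p [47.32 -0.2  32.11] yaw 91.63 F [-0.46 -0.46 -0.42] w 87.2 g 0.0
turn -0.87 shift [ -4.75 -30.49  10.11] len 32.5
turn 0.0 shift [ 0.   0.  10.5] len 10.5
```

{"method": "arm_command", "body": {
  "moves": [-0.48,-3.05,1,-0.9,-0.48,-3.05,1,0,-0.48,-3.05,1,0,-0.48,-3.05,1,0,-0.48,-3.05,1,0,-0.48,-3.05,1,0,-0.48,-3.05,1,0,-0.48,-3.05,1,0,-0.48,-3.05,1,0,-0.48,-3.05,1,0,0,0,0,0,0,0,0,0]
}}

```text
time: 3.52
ee_pos: [0.5348, -0.2995, 0.2212]
eef_rot: [-0.024, 1.0, -0.0, -0.001]
ft_force: [0.3, 0.1, 0.5]
width: 0.0872
grip_force: 0.0
```

```bash
python3 go.py .534 -.3045 .115 92.5
python3 - <<'E'
from h import *
s=r.camera('scene')[:,:,::-1];t=r.camera('top')[:,:,::-1]
m=np.zeros((600,800,3),np.uint8);m[:600,:400]=crop(s,190,290,250,400,4);m[:520,400:]=crop(t,365,465,150,280,4)
cv2.imwrite('pics/g1.png',m)
E
```

```text
t 3.52 p [ 53.48 -29.95  22.12] yaw 92.77 F [0.34 0.08 0.46] w 87.2 g 0.0
turn 0.27 shift [ 0.1  -0.5  10.62] len 10.6
```

View pics/g1.png

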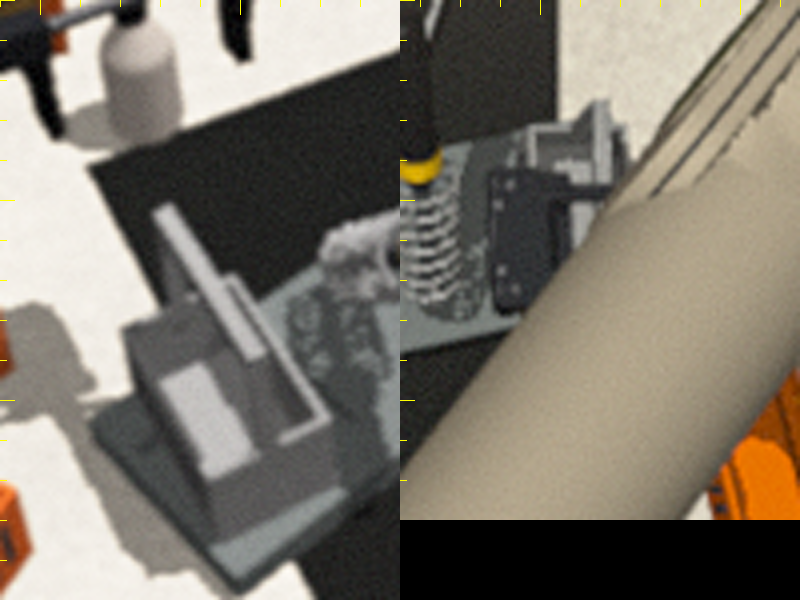

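The handle's near end is at scene (231,302), midway between the finger tips at (204,284) and (252,264). Now down and grip.

{"method": "arm_command", "body": {
  "moves": [0.1,-0.5,2,0,0,0,2,0,0,0,2,0,0,0,2,0,0,0,2,0,0,0,0.4,0,0,0,0,0,0,0,0,0]
}}

```text
time: 4.28
ee_pos: [0.536, -0.3022, 0.1198]
eef_rot: [-0.027, 1.0, 0.0, 0.001]
ft_force: [-0.1, -0.1, 0.3]
width: 0.0869
grip_force: 0.0
```

{"method": "arm_command", "body": {
  "moves": [0,0,0,0,0,0,0,0,0,0,0,0,0,0,0,0,0,0,0,0,0,0,0,0,0,0,0,0,0,0,0,0,0,0,0,0,0,0,0,0],
  "fingers": 0,
  "squeeze": 50
}}

```text
time: 5.12
ee_pos: [0.5352, -0.3028, 0.1184]
eef_rot: [-0.026, 1.0, 0.0, -0.0]
ft_force: [-0.1, -0.5, -0.2]
width: 0.0283
grip_force: 0.0
```

{"method": "arm_command", "body": {
  "moves": [0,0,0,0,0,0,0,0,0,0,0,0,0,0,0,0,0,0,0,0,0,0,0,0]
}}

```text
time: 5.62
ee_pos: [0.535, -0.3029, 0.1184]
eef_rot: [-0.026, 1.0, 0.0, -0.0]
ft_force: [-0.4, 1.1, -1.0]
width: 0.0085
grip_force: 50.0
```

{"method": "arm_command", "body": {
  "moves": [0,0,-0.5,0,0,0,-1,0,0,0,-1.5,0,0,0,-2,0,0,0,-2,0,0,0,-2,0,0,0,-1,0,0,0,0,0,0,0,0,0]
}}

```text
time: 6.37
ee_pos: [0.5353, -0.3027, 0.2185]
eef_rot: [-0.026, 1.0, 0.0, 0.0]
ft_force: [-0.2, -0.5, -2.7]
width: 0.0087
grip_force: 50.0
```

```bash
python3 go.py
python3 - <<'E'
from h import *
s=r.camera('scene')[:,:,::-1]
cv2.imwrite('pics/g2.png',crop(s,170,300,210,350,4))
E
```

```text
t 6.37 p [ 53.53 -30.27  21.85] yaw 92.99 F [-0.23 -0.54 -2.72] w 8.7 g 49.992746617645025
```

View pics/g2.png

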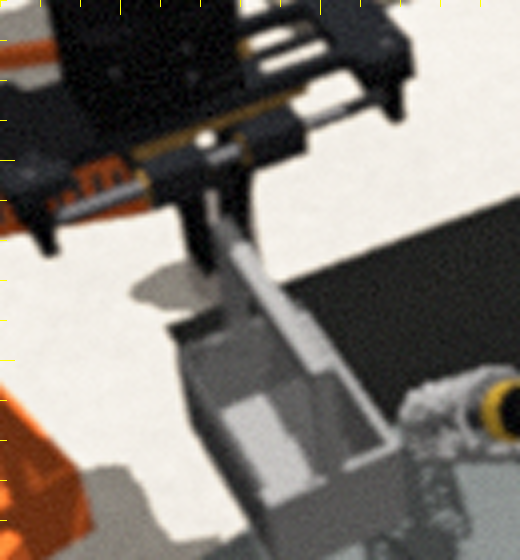

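The basket is held, with the handle's far end at scene (250,299). I'll check the sag and plan the route to the hook's +y side.

Run:
```python
from h import *
p=np.array([.6487,-.3,.147])
print(proj('scene',p),proj('scene',p+[0,0,.1]),proj('scene',p+[0,0,.09]))
# poses: rack->world
t=np.array([.608,.272]);th=.126;c,s=np.cos(th),np.sin(th);M=np.array([[c,-s],[s,c]])
tx=-.03-.013-.057   # tool in rack x: seat - offset - tool-from-mid
for y in (.17,.0): print('tool at rack y',y,t+M@[tx,y])
for q in((-.06,.1,.310),(-.06,-.1,.31),(0,-.1,.31),(-.06,-.1,.338),(.085,-.1,.012)):
    print(q,proj('scene',[*(t+M@q[:2]),q[2]]))
```

```text
(np.float64(252.43213195130713), np.float64(337.76809878995306)) (np.float64(247.2676098003141), np.float64(300.8593061634516)) (np.float64(247.82008421229406), np.float64(304.8076217882177))
tool at rack y 0.17 [0.48742938 0.42808564]
tool at rack y 0.0 [0.50879275 0.25943331]
(-0.06, 0.1, 0.31) (np.float64(489.09582854456886), np.float64(147.6739587705264))
(-0.06, -0.1, 0.31) (np.float64(430.17238999039216), np.float64(174.87731639642698))
(0, -0.1, 0.31) (np.float64(451.8293394927068), np.float64(187.3408597913113))
(-0.06, -0.1, 0.338) (np.float64(432.1649453680378), np.float64(163.53350340428216))
(0.085, -0.1, 0.012) (np.float64(457.12051781155185), np.float64(309.4574041931403))
```

Run:
```python
from h import *
np.set_printoptions(precision=4,suppress=True)
t=np.array([.608,.272]);th=.126;c,s=np.cos(th),np.sin(th);M=np.array([[c,-s],[s,c]])
for a,b,q in (((210.5,189.5),(435,165),(-.06,-.1)),((208.5,163),(458,175.7),(0,-.1)),((230,161),(461,310),(.085,-.1))):
    x=tri(('top',*a),('scene',*b)); print(x,proj('top',x),proj('scene',x),t+M@q)
```

```text
[0.5634 0.1691 0.3341] (np.float64(209.7313904202249), np.float64(188.90088913938186)) (np.float64(434.03856868615884), np.float64(165.1752441615455)) [0.561  0.1653]
[0.621  0.1773 0.3361] (np.float64(206.9825664330749), np.float64(161.72719648985247)) (np.float64(455.9564630236698), np.float64(176.09024277801078)) [0.6206 0.1728]
[0.71   0.1876 0.0125] (np.float64(229.35265317706404), np.float64(160.47544131194934)) (np.float64(460.00847121420065), np.float64(310.10291081480125)) [0.7049 0.1835]
```

```bash
python3 go.py .52 -.30 .30 93 .42 -.08 .33 98 .355 .22 .33 98 .34 .46 .33 97.2 .487 .44 .30 97.2
```

```text
t 6.42 p [ 53.49 -30.24  21.76] yaw 92.99 F [-0.67  0.12 -3.1 ] w 8.6 g 49.99338501133025
turn -0.01 shift [ 1.47  0.32 -8.24] len 8.4
turn -5.0 shift [ 6.84 23.18 -3.  ] len 24.4
turn 0.0 shift [ 2.26 30.61  0.  ] len 30.7
turn 0.8 shift [-1.52 24.    0.  ] len 24.0
turn 0.0 shift [-14.33  -3.83   3.  ] len 15.1
```

```bash
python3 go.py .52 -.30 .31 93 .43 -.08 .33 97.2 .39 .20 .33 97.2 .37 .45 .33 97.2 .488 .431 .30 97.2
```

```text
t 6.42 p [ 53.49 -30.24  21.76] yaw 92.99 F [-0.67  0.12 -3.1 ] w 8.6 g 49.99338501133025
turn -0.01 shift [ 1.47  0.32 -9.24] len 9.4
turn -4.2 shift [ 6.17 22.95 -2.  ] len 23.9
turn 0.0 shift [ 0.46 28.28  0.  ] len 28.3
turn 0.0 shift [-1.15 25.05  0.  ] len 25.1
turn 0.0 shift [-11.47  -3.36   3.  ] len 12.3
```

{"method": "arm_command", "body": {
  "moves": [0.3,0,-1.5,0,0.4,0,-2,0,0.4,0,-2,0,0.4,0,-2,0,0,0,-1.5,0,0,0,0,-1.4,0,0,0,-1.4,0,0,0,-1.4,0,0,0,0]
}}

```text
time: 7.17
ee_pos: [0.5199, -0.3031, 0.3066]
eef_rot: [-0.064, 0.998, 0.001, -0.001]
ft_force: [-0.3, -0.3, -3.4]
width: 0.009
grip_force: 50.0
```

{"method": "arm_command", "body": {
  "moves": [0.3,1,-0.2,0,0.6,2,-0.2,0,0.7,2.5,-0.3,0,0.7,2.5,-0.3,0,0.7,2.5,-0.3,0,0.7,2.5,-0.3,0,0.7,2.5,-0.4,0,0.7,2.5,0,0,0.7,2.5,0,0,0.3,2.5,0,0,0,2.5,0,0,0,2.5,0,0]
}}

```text
time: 8.17
ee_pos: [0.4238, -0.0322, 0.3277]
eef_rot: [-0.063, 0.998, 0.0, -0.0]
ft_force: [-0.2, 0.5, -3.5]
width: 0.0084
grip_force: 50.0
```

{"method": "arm_command", "body": {
  "moves": [0.1,2.5,0,0,0.1,2.5,0,0,0.1,2.5,0,0,0.1,2.5,0,0,0.1,2.5,0,0,0,2.5,0,0,0,2.5,0,0,-0.1,2.5,0,0,-0.1,2.5,0,0,-0.1,2.5,0,0,-0.1,2,0,0,-0.1,1,0,0]
}}

```text
time: 9.17
ee_pos: [0.3886, 0.2468, 0.3271]
eef_rot: [-0.064, 0.998, -0.0, -0.001]
ft_force: [0.4, 0.3, -3.2]
width: 0.0083
grip_force: 50.0
```

```bash
python3 go.py .37 .45 .33 97.2 .488 .435 .30 97.2
```

```text
t 9.17 p [38.86 24.68 32.71] yaw 97.36 F [ 0.38  0.32 -3.22] w 8.3 g 50.02532182261348
turn 0.16 shift [-0.7  20.39 -0.29] len 20.4
turn 0.0 shift [-11.52  -2.97   3.  ] len 12.3
```

{"method": "arm_command", "body": {
  "moves": [0,1,0,0,0,2,0,0,0,2.5,0,0,0,2.5,0,0,0,2.5,0,0,-0.1,2.5,0,0,-0.1,2.5,0,0,-0.2,2.4,0,0,-0.2,1.5,0,0,-0.1,1,0,0,0,0,0,0]
}}

```text
time: 10.08
ee_pos: [0.3709, 0.4487, 0.3276]
eef_rot: [-0.063, 0.998, -0.0, -0.0]
ft_force: [0.5, -0.5, -3.2]
width: 0.0086
grip_force: 50.0
```

{"method": "arm_command", "body": {
  "moves": [-1,-0.2,0.5,0,-1.5,-0.4,1,0,-2,-0.5,1,0,-2,-0.5,1,0,-2,-0.5,1,0,-1.5,-0.4,0.5,0,-1,-0.3,0,0,-0.5,-0.2,0,0,0,0,0,0,0,0,0,0]
}}

```text
time: 10.92
ee_pos: [0.4888, 0.4325, 0.2794]
eef_rot: [-0.063, 0.998, 0.001, 0.0]
ft_force: [1.0, -0.4, -2.3]
width: 0.0088
grip_force: 50.0
```

```bash
python3 go.py .488 .431 .247 97.2 .5093 .2627 .247 97.2
python3 - <<'E'
from h import *
s=r.camera('scene')[:,:,::-1];t=r.camera('top')[:,:,::-1]
m=np.zeros((600,800,3),np.uint8);m[:600,:480]=crop(s,420,580,80,280,3);m[:480,480:]=crop(t,90,250,100,340,2)
cv2.imwrite('pics/g3.png',m)
E
```

```text
t 10.92 p [48.88 43.25 27.94] yaw 97.18 F [ 1.   -0.45 -2.31] w 8.8 g 49.995059575885534
turn -0.02 shift [ 0.1  -0.14  3.24] len 3.2
turn 0.0 shift [ -0.   -16.96   0.  ] len 17.0
```

View pics/g3.png

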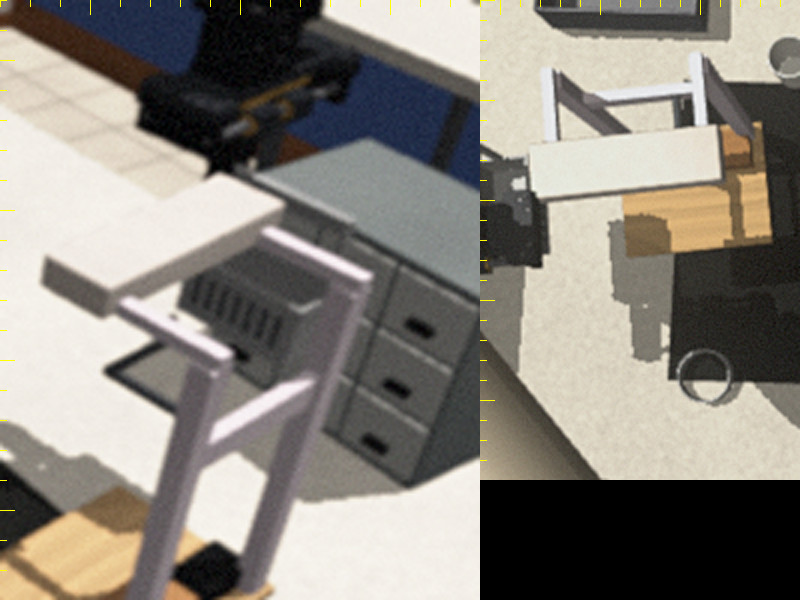

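The light bar's front edge is near top (180,199), with the gripper body alongside its left end at about (105,210). I'll check that clearance by projection.

Run:
```python
from h import *
t=np.array([.610,.2755]);th=.126;c,s=np.cos(th),np.sin(th);M=np.array([[c,-s],[s,c]])
P=M.T@(np.array([.4888,.4325])-t);print('tool in rack',P)
f=lambda q,z:np.round(proj('top',[*(t+M@q),z]),1)
print('light front edge at +y end, upper/lower',f([-.06,.1],.338),f([-.06,.1],.31),'other end',f([-.06,-.1],.338),f([-.06,-.1],.31))
for z in(.349,.42): print('body front',f(P+[.0375,-.095],z),'rear',f(P+[-.0375,-.095],z))
im=r.camera('top')[:,:,::-1]; cv2.imwrite('pics/g4.png',crop(im,90,220,150,245,6))
```

```text
tool in rack [-0.10050949  0.17098621]
light front edge at +y end, upper/lower [113.6 198.1] [118.8 200.5] other end [209.5 188.7] [212.2 191.4]
body front [123.2 197.4] rear [125.4 233.4]
body front [109.2 190.5] rear [111.4 229.1]
```

View pics/g4.png

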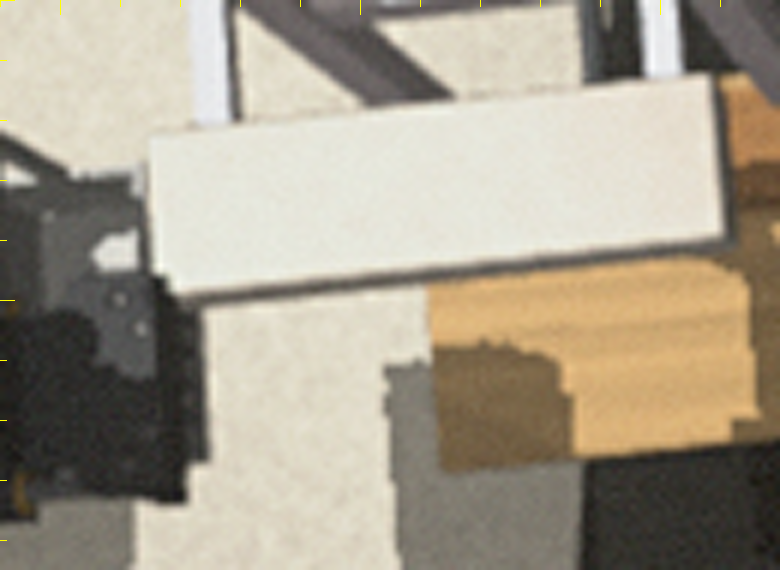

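{"method": "arm_command", "body": {
  "moves": [0.25,0,0,0,0,0,0.5,0,0,0,0.5,0,0,0,0.5,0,0,0,0.5,0,0,0,0.5,0,0,0,0.5,0,0,0,0,0,0,0,0,0]
}}

```text
time: 11.82
ee_pos: [0.4865, 0.4318, 0.2481]
eef_rot: [-0.063, 0.998, -0.0, -0.0]
ft_force: [0.3, 0.3, -1.6]
width: 0.0087
grip_force: 50.0
```

{"method": "arm_command", "body": {
  "moves": [0,-0.4,0,0,0,-0.8,0,0,0,-1,0,0,0,-1,0,0,0,-1,0,0,0,-1,0,0,0,-1,0,0,0,-0.8,0,0,0,0,0,0]
}}

```text
time: 12.57
ee_pos: [0.4963, 0.36, 0.2489]
eef_rot: [-0.061, 0.998, -0.0, 0.0]
ft_force: [0.0, -0.9, -3.1]
width: 0.0087
grip_force: 50.7
```

```bash
python3 go.py .5073 .2627 .249 97.2
```

```text
t 12.57 p [49.63 36.   24.89] yaw 97.02 F [ 0.01 -0.88 -3.13] w 8.7 g 50.72142164222896
turn -0.18 shift [ 0.13 -9.79 -0.01] len 9.8
```

{"method": "arm_command", "body": {
  "moves": [0.1,-0.5,0,0,0,-0.9,0,0,0,-1,0,0,0,-1,0,0,0,-1,0,0,0,-1,0,0,0,-1,0,0,0,-1,0,0,0,-1,0,0,0,-0.9,0,0,0,-0.5,0,0,0,0,0,0]
}}

```text
time: 13.57
ee_pos: [0.5071, 0.2635, 0.2487]
eef_rot: [-0.062, 0.998, -0.0, 0.0]
ft_force: [1.1, -0.4, -3.6]
width: 0.0086
grip_force: 50.0
```

```bash
python3 go.py .5073 .2627 .2154 97.2
```

```text
t 13.57 p [50.71 26.35 24.87] yaw 97.06 F [ 1.08 -0.37 -3.6 ] w 8.6 g 49.99800927937031
turn -0.14 shift [-0.01 -0.08  3.33] len 3.3
```

Lower gently onto the hook.

{"method": "arm_command", "body": {
  "moves": [0,0,0.4,0,0,0,0.5,0,0,0,0.5,0,0,0,0.5,0,0,0,0.5,0,0,0,0.4,0,0,0,0.2,0,0,0,0.1,0,0,0,0.1,0,0,0,0,0]
}}

```text
time: 14.4
ee_pos: [0.5066, 0.2652, 0.2165]
eef_rot: [-0.063, 0.998, 0.0, 0.0]
ft_force: [0.5, 0.0, -2.6]
width: 0.0085
grip_force: 50.0
```

{"method": "arm_command", "body": {
  "moves": [0,0,0.05,0,0,0,0.05,0,0,0,0.05,0,0,0,0,0]
}}

```text
time: 14.73
ee_pos: [0.5068, 0.2652, 0.2153]
eef_rot: [-0.063, 0.998, 0.0, 0.0]
ft_force: [0.4, -0.0, -1.9]
width: 0.0088
grip_force: 50.0
```

{"method": "arm_command", "body": {
  "moves": [0,0,0.05,0,0,0,0.05,0,0,0,0.05,0,0,0,0,0,0,0,0,0]
}}

```text
time: 15.15
ee_pos: [0.5068, 0.2653, 0.2139]
eef_rot: [-0.063, 0.998, 0.0, 0.0]
ft_force: [0.3, -0.8, 1.0]
width: 0.009
grip_force: 50.0
```

{"method": "arm_command", "body": {
  "moves": [0,0,0,0,0,0,0,0,0,0,0,0,0,0,0,0,0,0,0,0,0,0,0,0,0,0,0,0,0,0,0,0],
  "fingers": 45
}}

```text
time: 15.82
ee_pos: [0.5066, 0.2651, 0.2135]
eef_rot: [-0.063, 0.998, 0.0, 0.0]
ft_force: [0.4, 0.2, 0.4]
width: 0.0386
grip_force: 0.0
```

{"method": "arm_command", "body": {
  "moves": [0.5,0,0,0,1,0,0,0,1.5,0,0,0,1,0,0,0,0,0,0,0,0,0,0,0,0,0,0,0,0,0,0,0,0,0,0,0],
  "fingers": 0
}}

```text
time: 16.57
ee_pos: [0.4673, 0.26, 0.2134]
eef_rot: [-0.062, 0.998, -0.0, 0.0]
ft_force: [0.7, 0.6, 0.3]
width: 0.0005
grip_force: 0.0
```

```bash
python3 go.py
python3 - <<'E'
from h import *
s=r.camera('scene')[:,:,::-1];t=r.camera('top')[:,:,::-1]
m=np.zeros((600,800,3),np.uint8);m[:480,:480]=crop(s,400,520,130,250,4);m[:450,480:800]=crop(t,130,236,150,300,3)[:,:320]
cv2.imwrite('pics/g5.png',m)
E
```

```text
t 16.57 p [46.73 26.   21.34] yaw 97.15 F [0.68 0.63 0.28] w 0.5 g 0.0Traceback (most recent call last):
  File "<stdin>", line 3, in <module>
ValueError: could not broadcast input array from shape (450,318,3) into shape (450,320,3)
```

Run:
```python
from h import *
s=r.camera('scene')[:,:,::-1];t=r.camera('top')[:,:,::-1]
m=np.zeros((600,800,3),np.uint8);m[:600,:480]=crop(s,400,520,130,280,4);m[:450,482:800]=crop(t,130,236,150,300,3)
cv2.imwrite('pics/g5.png',m)
```

```text
(no output)
```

View pics/g5.png

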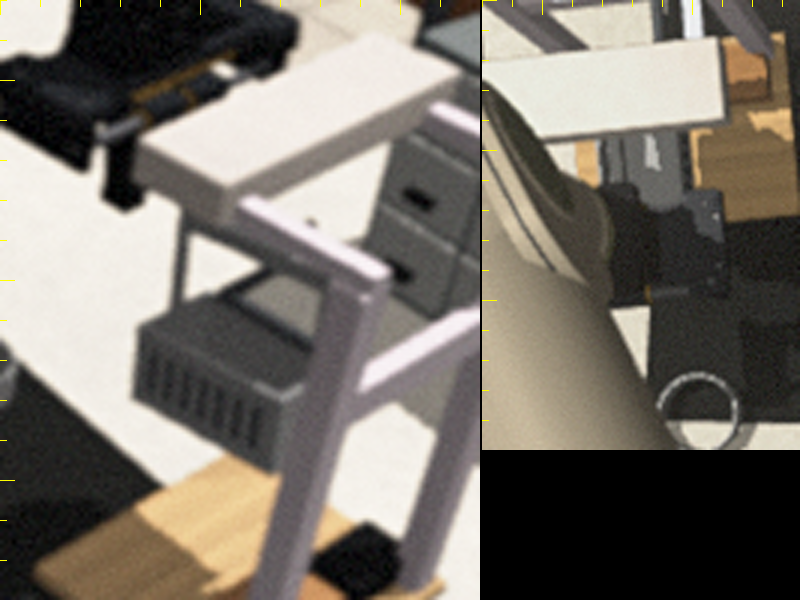

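Run:
```python
from h import *
t=np.array([.610,.2755]);th=.126;c,s=np.cos(th),np.sin(th);M=np.array([[c,-s],[s,c]])
print('rel',M.T@(np.array([.5068,.2652])-t), M.T@(np.array([.4673,.26])-t))
seat=np.array([-.03,.002,.230])
obs=[(435,212),(433.8,229.3),(470.7,228),(468.8,247.5)]
for off in(-.016,-.012):
  for a in(0,.1,.2):
    o=[]
    for q in((-.055,-.033,-.058),(-.055,-.033,-.113),(.055,-.033,-.058),(.055,-.033,-.113)):
        x=q[0]+off;z=q[2]   # rotate about pivot (seat), front down
        p=seat+[x*np.cos(a)-z*np.sin(a)*-1 if 0 else x*np.cos(a)-z*np.sin(a)*1, q[1], x*np.sin(a)+z*np.cos(a)]
        o.append(np.round(proj('scene',[*(t+M@p[:2]),p[2]]),1))
    print(off,a,[tuple(map(float,v)) for v in o])
print(obs)
```

```text
rel [-0.10367625  0.00275047] [-0.14351658  0.00255554]
-0.016 0 [(430.3, 206.8), (427.1, 224.4), (465.9, 229.2), (461.3, 247.3)]
-0.016 0.1 [(431.8, 210.2), (430.1, 228.7), (468.2, 229.0), (465.4, 248.3)]
-0.016 0.2 [(433.5, 213.5), (433.4, 232.8), (470.4, 228.5), (469.4, 248.9)]
-0.012 0 [(431.6, 207.5), (428.3, 225.2), (467.3, 230.1), (462.6, 248.1)]
-0.012 0.1 [(433.0, 210.8), (431.3, 229.4), (469.6, 229.8), (466.8, 249.1)]
-0.012 0.2 [(434.7, 214.0), (434.7, 233.4), (471.9, 229.1), (470.8, 249.5)]
[(435, 212), (433.8, 229.3), (470.7, 228), (468.8, 247.5)]
```

The basket hangs on the hook near scene (452,228), tilted about 0.15 rad with its offset around 15 mm, so it's within limits. Next I'll measure the pocket, now uncovered, and the tray in one picture.

{"method": "arm_command", "body": {
  "moves": [2.5,0,0,0,2.5,0,0,0,2.5,0,0,0,0,0,0,0],
  "fingers": 80
}}

```text
time: 17.1
ee_pos: [0.3892, 0.2509, 0.2136]
eef_rot: [-0.064, 0.998, 0.0, -0.001]
ft_force: [0.6, 0.6, -0.6]
width: 0.0193
grip_force: 0.0
```

Run:
```python
from h import *
t=np.mean([r.camera('top').astype(float) for _ in range(6)],0).astype(np.uint8)[:,:,::-1].copy()
cv2.imwrite('pics/top2.png',t)
m=np.zeros((590,800,3),np.uint8)
a=crop(t,345,435,170,246,6); b=crop(t,282,324,198,248,6)
m[:a.shape[0],:a.shape[1]]=a; m[:b.shape[0],545:545+b.shape[1]]=b
cv2.imwrite('pics/g6.png',m)
```

```text
(no output)
```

View pics/g6.png

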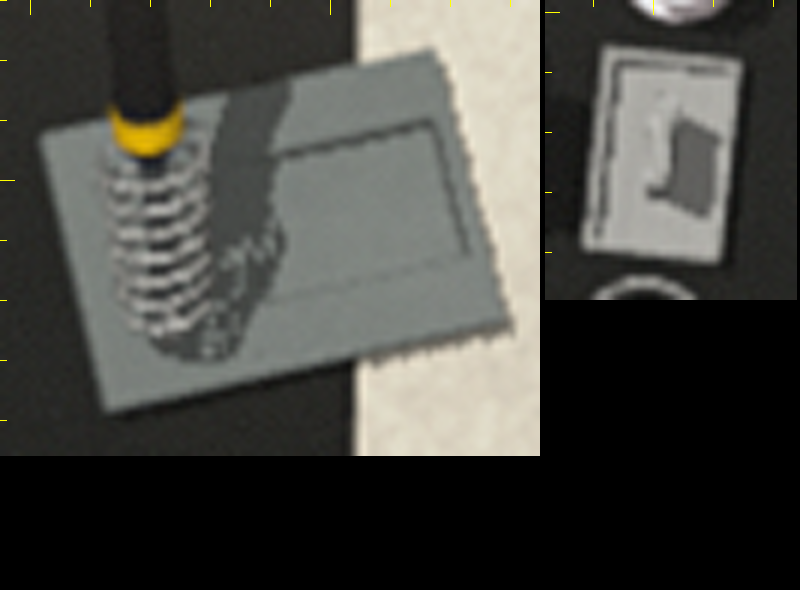

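Stand corners in crop pixels: (38,135), (107,412), (510,328), (433,50), with pocket corners at (432,121) and (469,256). Tray corners: (603,45), (744,60), (723,263), (583,248).

```bash
python3 - <<'E'
from m import *
f=lambda a,b:((a+.5)/6-.5+345,(b+.5)/6-.5+170)
g=lambda a,b:((a-545+.5)/6-.5+282,(b+.5)/6-.5+198)
S=[pl(f(*p),.02) for p in((38,135),(107,412),(510,328),(433,50))]
L=[(.065,.13),(-.065,.13),(-.065,-.056),(.065,-.056)]
print('stand',fit(L,S))
print('pocket2',fit([(.034,-.049),(-.034,-.049)],[pl(f(*p),.02) for p in((432,121),(469,256))]))
t=cv2.imread('pics/top2.png')
print('tray',fit([(.046,.031),(.046,-.031),(-.046,-.031),(-.046,.031)],[pl(g(*p),.014) for p in((603,45),(744,60),(723,263),(583,248))]))
roi=t[198:245,284:324].max(2); 
for th in(95,):
    k=(roi>th).astype(np.uint8); n,l,st,c=cv2.connectedComponentsWithStats(k); i=l[223-198,301-284] or 1+st[1:,4].argmax()
    cs,_=cv2.findContours((l==i).astype(np.uint8),0,2); q=cv2.minAreaRect(max(cs,key=cv2.contourArea)); print(q, pl((q[0][0]+284,q[0][1]+198),.012))
E
python3 go.py
```

```text
stand (array([ 0.5957, -0.2945]), np.float64(0.24505927573382663), array([0.0019, 0.0004, 0.0031, 0.0012]))
pocket2 (array([ 0.5954, -0.2927]), np.float64(0.26693268323372343), array([0.0018, 0.0018]))
tray (array([ 0.5393, -0.017 ]), np.float64(-0.07504997397093832), array([0.002 , 0.0015, 0.0016, 0.0011]))
((16.920732498168945, 25.213417053222656), (23.301054000854492, 34.2337760925293), 6.34019136428833) [ 0.5395 -0.0159  0.012 ]
t 17.4 p [39.32 25.07 21.35] yaw 97.13 F [ 0.1  -0.64 -0.29] w 43.0 g 0.0
```

```bash
python3 go.py .43 .05 .20 85.4 .539 -.0165 .12 85.4
```

```text
t 17.4 p [39.32 25.07 21.35] yaw 97.13 F [ 0.1  -0.64 -0.29] w 43.0 g 0.0
turn 11.73 shift [ -5.28 -19.71   1.35] len 20.4
turn 0.0 shift [-11.4   -5.75   8.  ] len 15.1
```

{"method": "arm_command", "body": {
  "moves": [0,0,0,5.9,0,0,0,5.9,-0.5,-2.5,0.2,0,-0.7,-2.9,0.2,0,-0.8,-2.9,0.2,0,-0.8,-2.9,0.2,0,-0.8,-2.9,0.2,0,-0.8,-2.9,0.2,0,-0.8,-2.7,0.2,0],
  "fingers": 60
}}

```text
time: 18.15
ee_pos: [0.4289, 0.0481, 0.1995]
eef_rot: [0.041, 0.999, -0.0, 0.0]
ft_force: [0.1, -0.4, 1.1]
width: 0.0519
grip_force: 0.0
```

{"method": "arm_command", "body": {
  "moves": [-2.3,-1.1,1.6,0,-2.3,-1.2,1.6,0,-2.3,-1.2,1.6,0,-2.3,-1.1,1.6,0,-2.2,-1.1,1.6,0,0,0,0,0,0,0,0,0]
}}

```text
time: 18.73
ee_pos: [0.5375, -0.0171, 0.1181]
eef_rot: [0.041, 0.999, -0.001, -0.001]
ft_force: [-0.3, 0.4, -0.7]
width: 0.0522
grip_force: 0.0
```

```bash
python3 go.py .539 -.0165 .12 85.4 .539 -.0165 .022 85.4
```

```text
t 18.73 p [53.75 -1.71 11.81] yaw 85.26 F [-0.31  0.38 -0.74] w 52.2 g 0.0
turn -0.14 shift [-0.15  0.07 -0.19] len 0.3
turn 0.0 shift [0.  0.  9.8] len 9.8
```

{"method": "arm_command", "body": {
  "moves": [-0.15,0.05,2,0,0,0,2,0,0,0,2,0,0,0,1.5,0,0,0,1.2,0,0,0,0.6,0,0,0,0.3,0,0,0,0,0,0,0,0,0]
}}

```text
time: 19.48
ee_pos: [0.5395, -0.0153, 0.0243]
eef_rot: [0.04, 0.999, 0.0, 0.001]
ft_force: [-0.2, -0.2, -0.2]
width: 0.0525
grip_force: 0.0
```

{"method": "arm_command", "body": {
  "moves": [0,0,0,0,0,0,0,0,0,0,0,0,0,0,0,0,0,0,0,0,0,0,0,0,0,0,0,0,0,0,0,0,0,0,0,0,0,0,0,0,0,0,0,0,0,0,0,0],
  "fingers": 0,
  "squeeze": 40
}}

```text
time: 20.48
ee_pos: [0.539, -0.0154, 0.0235]
eef_rot: [0.04, 0.999, 0.0, -0.0]
ft_force: [-0.4, -0.3, 0.9]
width: 0.0099
grip_force: 40.0
```

{"method": "arm_command", "body": {
  "moves": [0,0,-0.5,0,0,0,-1,0,0,0,-2,0,0,0,-2.5,0,0,0,-3,0,0,0,-3,0,0,0,-3,0,0,0,-3,0,0,0,-3,0,0,0,-3,0,0,0,-2,0,0,0,0,0]
}}

```text
time: 21.48
ee_pos: [0.5405, -0.0158, 0.2889]
eef_rot: [0.041, 0.999, 0.001, 0.004]
ft_force: [1.0, -0.3, -2.3]
width: 0.0097
grip_force: 40.0
```

{"method": "arm_command", "body": {
  "moves": [0,0,0,6,0,0,0,6,0,0,0,6,0,0,0,6,0,0,0,6,0,0,0,6,0,0,0,6,0,0,0,6,0,0,0,6,0,0,0,6,0,0,0,6,0,0,0,5,0,0,0,0]
}}

```text
invalid input
```

```bash
python3 go.py .5955 -.294 .28 14.3
```

```text
t 21.48 p [54.05 -1.58 28.89] yaw 85.34 F [ 0.96 -0.27 -2.33] w 9.7 g 39.999804832041264
turn 71.04 shift [-28.31  -1.54   0.89] len 28.4
```

{"method": "arm_command", "body": {
  "moves": [0,0,0,6,0,0,0,6,0,0,0,6,0,0,0,6,0,0,0,6,0,0,0,6,0,0,0,6,0,0,0,6,0,0,0,6,0,0,0,6,0,0,0,6,0,0,0,5]
}}

```text
time: 22.48
ee_pos: [0.5384, -0.0157, 0.2831]
eef_rot: [0.615, 0.788, -0.0, -0.0]
ft_force: [-0.4, -0.3, -1.6]
width: 0.0098
grip_force: 40.0
```

{"method": "arm_command", "body": {
  "moves": [-1.5,-0.1,0,0,-2.5,-0.1,0,0,-2.8,-0.2,0,0,-2.8,-0.2,0,0,-2.8,-0.2,0,0,-2.8,-0.2,0,0,-2.8,-0.2,0,0,-2.8,-0.2,0,0,-2.8,-0.1,0,0,-2.5,0,0,0,-1.5,0,0,0,0,0,0,0]
}}

```text
time: 23.48
ee_pos: [0.5916, -0.2904, 0.2825]
eef_rot: [0.615, 0.788, -0.001, -0.0]
ft_force: [-0.5, -0.7, -1.9]
width: 0.0095
grip_force: 40.0
```

```bash
python3 go.py .5955 -.294 .08 14.2
```

```text
t 23.48 p [ 59.16 -29.04  28.25] yaw 14.09 F [-0.49 -0.66 -1.93] w 9.5 g 39.99925788491964
turn -0.11 shift [-0.44  0.29 20.25] len 20.3
```

{"method": "arm_command", "body": {
  "moves": [-0.2,0.15,1,0,-0.24,0.14,2,0,0,0,2.5,0,0,0,2.5,0,0,0,2.5,0,0,0,2.5,0,0,0,2.5,0,0,0,2.5,0,0,0,1.5,0,0,0,1,0,0,0,0,0,0,0,0,0]
}}

```text
time: 24.48
ee_pos: [0.597, -0.2893, 0.0786]
eef_rot: [0.613, 0.79, 0.0, -0.0]
ft_force: [0.4, 0.1, -2.2]
width: 0.0094
grip_force: 40.0
```

```bash
python3 go.py .5955 -.294 .05 14.2
python3 - <<'E'
from h import *
a=np.mean([r.camera('scene').astype(float) for _ in range(4)],0).astype(np.uint8)[:,:,::-1].copy()
cv2.imwrite('pics/s3.png',a)
# projected tray rim corners at nominal pose
th=np.radians(14.2)+np.pi/2;c,s=np.cos(th),np.sin(th)
st=r.read_state();p=np.array(st['ee_pos']);z=p[2]-.0235+.014
for q in((.046,.031),(.046,-.031),(-.046,-.031),(-.046,.031)):
    print(np.round(proj('scene',[p[0]+c*q[0]-s*q[1],p[1]+s*q[0]+c*q[1],z]),1))
g=a.max(2)[320:380,215:275]
g=cv2.resize(g,(60,60))
for i in range(0,60,2): print(320+i,' '.join('%3d'%v for v in g[i,::2]))
E
```

```text
t 24.48 p [ 59.7  -28.93   7.86] yaw 14.42 F [ 0.39  0.08 -2.21] w 9.4 g 39.99985909089446
turn 0.22 shift [-0.42 -0.26  2.86] len 2.9
[258.7 321.5]
[277.4 338.5]
[241.  364.8]
[222.7 345.9]
320 241 241 242 241 240 195  62  49  41  44  35  26  30  32  38  25  38  49  49  48  46  33  25  24  19  21  36  46  48  46
322 242 241 242 239 239 243 160  29  31  29  31  36  28  24  33  39  23  37  49  48  33  26  23  18  27  40  45  50  50  48
324 240 241 242 240 241 245 226  71  31  25  29  43  42  24  23  30  36  23  37  46  47  30  24  33  43  50  48  50  46  46
326 241 239 239 237 239 241 242 162  41  27  18  29  47  42  31  28  30  36  20  32  47  48  44  49  47  46  50  48  48  47
328 242 239 237 239 240 239 241 227  92  28  18  19  28  43  36  50  69  53  26  19  41  48  49  49  48  47  49  47  49  48
330 241 241 240 241 240 237 237 241 184  43  27  18  18  25  50  77  65  56  25  24  41  47  49  49  48  51  44  49  49  46
332 241 239 237 242 242 241 238 240 239 112  31  28  18  18  68  66  49  49  30  35  49  48  47  48  53  48  47  47  49  48
334 241 241 239 242 243 242 240 239 239 1
[... 2110 characters left out ...]
  74  78  75  71  70  71  74  74  73  81 127 146 144 143 144 147 146 146 146 137
370 133 138 140 114  68  59  71  74  72  75  74  76  75  71  72  73  72  72 104 133 150 147 136 146 147 149 147 149 148 143
372 132 137 135 133 107  60  56  73  75  70  73  74  71  73  73  72  84 125 142 149 143 146 145 145 147 146 145 147 146 146
374 136 133 134 133 134 112  62  60  72  71  73  73  72  72  73  73  96 142 147 131 135 130 135 143 147 144 146 146 145 143
376 139 138 140 141 139 136 112  62  62  76  75  72  74  76  73  74  75  94  93  76  82  73  82 129 148 146 148 144 138 103
378 145 140 136 135 136 135 132 109  60  60  71  73  72  77  75  73  70  72  71  73  68  72  96 132 146 148 146 126  88  69
```

```bash
cat > e.py <<'E'
from m import *
P=np.array([.5955,-.294]);th=.249;c,s=np.cos(th),np.sin(th);M=np.array([[c,-s],[s,c]])
def edge(n,img,a,b,nor,z):
    # offset (mm, along nor in stand frame) of the sharpest grey step near a nominal edge a-b
    g=cv2.GaussianBlur(cv2.cvtColor(img,cv2.COLOR_BGR2GRAY).astype(np.float32),(0,0),.6); o=[]
    for f in np.linspace(.15,.85,15):
        q=np.array(a)*(1-f)+np.array(b)*f; ds=np.arange(-.009,.0091,.0005)
        uv=np.array([proj(n,[*(P+M@(q+np.array(nor)*d)),z]) for d in ds],np.float32)
        v=cv2.remap(g,uv[:,:1],uv[:,1:],cv2.INTER_CUBIC).ravel(); o.append(ds[np.abs(np.gradient(v)).argmax()]*1000)
    return np.round(np.median(o),1),np.round(o,1)
S=cv2.imread('pics/s3.png');T_=cv2.imread('pics/top2.png')
E_={'x+':((.065,-.056),(.065,.13),(1,0)),'x-':((-.065,-.056),(-.065,.13),(1,0)),'y-':((-.065,-.056),(.065,-.056),(0,1)),'y+':((-.065,.13),(.065,.13),(0,1))}
for n,i in(('scene',S),('top',T_)):
    for k,(a,b,nn) in E_.items(): print(n,k,*edge(n,i,a,b,nn,.02))
E
python3 e.py
```

```text
scene x+ 3.0 [ 3.   3.   2.   4.   3.5 -6.5  2.   1.   3.   1.5  3.5  2.5  4.   2.
  3.5]
scene x- -1.5 [ 2.   3.   1.5  3.  -2.5 -1.5 -2.  -4.   7.   9.  -7.5 -8.  -5.5  1.5
 -2. ]
scene y- -5.5 [-4.5 -6.  -5.5 -5.5 -5.  -4.5 -6.  -6.  -5.5 -5.5 -5.  -5.  -5.  -5.5
 -5. ]
scene y+ 2.0 [ 3.   9.   9.   6.   3.5 -2.5 -5.   8.   1.5  1.   2.   2.   2.   2.5
  2. ]
top x+ 2.0 [ 1.   3.   2.   1.   3.   2.5  2.   3.5  3.   2.5  1.5 -5.  -3.   2.
  1.5]Traceback (most recent call last):
  File "e.py", line 14, in <module>
    for k,(a,b,nn) in E_.items(): print(n,k,*edge(n,i,a,b,nn,.02))
                                             ~~~~^^^^^^^^^^^^^^^^
  File "e.py", line 8, in edge
    uv=np.array([proj(n,[*(P+M@(q+np.array(nor)*d)),z]) for d in ds],np.float32)
                 ~~~~^^^^^^^^^^^^^^^^^^^^^^^^^^^^^^^^^^
  File "h.py", line 11, in proj
    i,M,o=cam(n); q=M.T@(np.array(p)-o); return i['cx']+i['fx']*q[0]/-q[2], i['cy']-i['fy']*q[1]/-q[2]
          ~~~^^^
  File "h.py", line 5, in cam
    i=r.camera_info(n); return i,R.from_quat(i['attitude']).as_matrix(),np.array(i['origin'])
ValueError: time passes only in moves, steps and waits
```

```bash
sed -i 's/^def cam/from functools import lru_cache\n@lru_cache\ndef cam/' h.py
cat >> e.py <<'E'
PK={'px+':((.0325,-.046),(.0325,.0),(1,0)),'px-':((-.0325,-.046),(-.0325,.0),(1,0)),'py-':((-.0325,-.0475),(.0325,-.0475),(0,1))}
for k,(a,b,nn) in PK.items(): print('top',k,*edge('top',T_,a,b,nn,.02))
E
python3 e.py | grep top
```

```text
top x+ 2.0 [ 1.   3.   2.   1.   3.   2.5  2.   3.5  3.   2.5  1.5 -5.  -3.   2.
top x- 0.5 [-3.5 -4.  -4.5 -5.5 -3.5  1.   0.5  0.5  2.   1.5  0.5  0.5  0.   1.5
top y- -3.5 [-4.  -2.5 -4.5 -3.5 -4.  -3.  -2.  -4.  -3.  -4.  -3.  -2.  -3.5 -2.5
top y+ 0.5 [ 1.5  0.5 -1.5  0.   1.   0.   1.  -0.5  0.5 -0.5  0.5  1.5  0.5  1.5
top px+ -2.5 [-2.5 -2.5 -2.   3.   3.5 -2.5 -2.5 -3.  -2.   3.  -2.  -3.5 -3.  -3.
top px- 4.0 [ 6.  -3.5 -2.   5.   5.5 -1.5  4.5  3.  -1.   3.5  4.   4.   4.   4.
top py- -2.5 [-2.5  3.5 -9.  -9.  -2.5 -9.  -9.  -2.5 -9.  -8.5 -2.5  3.5  2.5 -9.
```

```bash
python3 go.py .597 -.2925 .047 14.2
```

```text
t 24.68 p [ 59.76 -29.03   7.98] yaw 14.38 F [ 0.3  -0.13 -1.69] w 10.0 g 39.999827770516276
turn 0.18 shift [-0.2  -0.11  3.28] len 3.3
```

{"method": "arm_command", "body": {
  "moves": [-0.2,-0.1,0.5,0.2,0,0,0.8,0,0,0,0.8,0,0,0,0.8,0,0,0,0.4,0,0,0,0,0,0,0,0,0,0,0,0,0]
}}

```text
time: 25.35
ee_pos: [0.5965, -0.2923, 0.0457]
eef_rot: [0.614, 0.789, 0.0, 0.0]
ft_force: [0.7, 0.5, -1.7]
width: 0.0094
grip_force: 40.0
```

{"method": "arm_command", "body": {
  "moves": [0,0,0.1,0,0,0,0.1,0,0,0,0.1,0,0,0,0.1,0,0,0,0.1,0,0,0,0,0,0,0,0,0]
}}

```text
time: 25.93
ee_pos: [0.5963, -0.2922, 0.0404]
eef_rot: [0.614, 0.789, 0.0, -0.0]
ft_force: [-0.7, -0.7, -2.5]
width: 0.0098
grip_force: 40.0
```

{"method": "arm_command", "body": {
  "moves": [0,0,0.1,0,0,0,0.1,0,0,0,0.1,0,0,0,0.1,0,0,0,0,0,0,0,0,0]
}}

```text
time: 26.43
ee_pos: [0.5964, -0.2922, 0.0364]
eef_rot: [0.614, 0.789, 0.0, -0.0]
ft_force: [0.6, 0.1, -2.0]
width: 0.0094
grip_force: 40.0
```

{"method": "arm_command", "body": {
  "moves": [0,0,0.1,0,0,0,0.1,0,0,0,0,0,0,0,0,0]
}}

```text
time: 26.77
ee_pos: [0.5964, -0.2922, 0.0344]
eef_rot: [0.614, 0.789, -0.0, -0.0]
ft_force: [0.5, -0.1, -2.6]
width: 0.0097
grip_force: 40.0
```

Sliding in freely; on to floor contact.

{"method": "arm_command", "body": {
  "moves": [0,0,0.05,0,0,0,0.05,0,0,0,0.05,0,0,0,0,0,0,0,0,0]
}}

```text
time: 27.18
ee_pos: [0.5965, -0.2922, 0.0336]
eef_rot: [0.614, 0.789, 0.0, 0.0]
ft_force: [-3.9, 2.1, 5.8]
width: 0.0098
grip_force: 40.0
```

{"method": "arm_command", "body": {
  "moves": [0,0,0,0,0,0,0,0,0,0,0,0,0,0,0,0,0,0,0,0,0,0,0,0,0,0,0,0,0,0,0,0],
  "fingers": 55
}}

```text
time: 27.85
ee_pos: [0.5964, -0.2922, 0.033]
eef_rot: [0.614, 0.789, 0.0, -0.0]
ft_force: [1.0, -0.2, -0.1]
width: 0.0464
grip_force: 0.0
```

{"method": "arm_command", "body": {
  "moves": [0,0,-0.5,0,0,0,-1,0,0,0,-2,0,0,0,-3,0,0,0,-3,0,0,0,-3,0,0,0,-3,0,0,0,-3,0,0,0,-2,0,0,0,0,0]
}}

```text
time: 28.68
ee_pos: [0.5977, -0.2936, 0.2443]
eef_rot: [0.615, 0.789, 0.001, 0.004]
ft_force: [0.0, -0.2, 0.1]
width: 0.0478
grip_force: 0.0
```

{"method": "arm_command", "body": {
  "moves": [0,-2.5,0,0,0,-2.5,0,0,0,-2.5,0,0,0,-2.5,0,0,0,-2.5,0,0,0,-2.5,0,0,0,-2.5,0,0,0,0,0,0]
}}

```text
time: 29.35
ee_pos: [0.4219, -0.3377, 0.2387]
eef_rot: [0.617, 0.787, 0.0, -0.0]
ft_force: [-1.2, -0.7, 0.5]
width: 0.0477
grip_force: 0.0
```

```bash
python3 - <<'E'
from m import *
a=np.mean([r.camera('scene').astype(float) for _ in range(4)],0).astype(np.uint8)[:,:,::-1].copy(); cv2.imwrite('pics/s4.png',a)
P=np.array([.5965,-.2922]);th=np.radians(14.2)+np.pi/2;c,s=np.cos(th),np.sin(th)
for q in((.046,.031),(.046,-.031),(-.046,-.031),(-.046,.031)): print(np.round(proj('scene',[P[0]+c*q[0]-s*q[1],P[1]+s*q[0]+c*q[1],.024]),1))
g=a.max(2)[330:392,218:288]
for i in range(0,62,2): print(330+i,' '.join('%3d'%v for v in g[i,::2]))
b=a.max(2)[200:256,424:480]   # basket
for i in range(0,56,4): print(200+i,' '.join('%3d'%v for v in b[i,::2]))
E
python3 go.py
```

```text
[259.4 335.4]
[277.6 352.3]
[242.3 378.6]
[224.5 359.8]
330 241 241 241 239 238 240 236 104  28  34  37  32  35  34  65 116 146 149 148 146 150 136  86 109 101 106  81  72  76  99  74  73  69 113 148
332 239 239 243 243 240 238 242 198  45  33  33  33  48  88 136 149 148 147 149 151 150 143  96  81  96  96  76  69  75  80  74 102  80  92 142
334 241 241 244 243 241 241 239 236 111  30  36  65 114 146 151 149 150 146 146 148 147 144  98  81  87 109  77  69  72  95  98  83  73  74 127
336 243 242 243 242 242 243 241 240 192  56  91 139 150 150 149 150 147 149 150 152 167 169 105  84 105  82  75  71  72  77  82  84  83  70 117
338 241 241 241 242 244 244 244 243 234 142 149 150 149 147 148 150 146 147 154 172 163 164 151  76  83  89 109  79  70  74  95 124 124  93 104
340 240 238 239 240 239 241 243 233 174 149 147 151 153 150 146 149 150 162 183 186 129  89 132 100  82 119 126 100  69  79 103 106 109 115  96
342 240 239 239 238 239 239 207 161 148 148 150 151 153 150 151 154 174 191 197 193 154 111  81  86 105 100  94  76  71  71  72  82  94 112  96
344 238 238 240 241 232 178 148 149 
[... 4418 characters left out ...]
2  54  46  62  46  58  65  82 103  98  96  98
236 204 243 244 244 243 244 243 241 242 240 187 103  65  65  64  46  56  50  51  56  43  60  70  92 104 100  96  99
240  30  49 162 243 244 243 244 243 242 244 243 245 244 220 155  88  64  63  63  52  47  66  71 102 100 100  98 100
244  35  34  32  39 120 225 243 243 242 241 242 242 242 242 241 234 221 183 111  70  67  69  78 100 101  99  98 100
248  33  32  35  36  35  31  86 205 243 242 242 235 226 223 221 225 226 227 230 234 225 182 145 112  98 100  97 112
252  36  36  38  37  34  30  29  67 157 230 235 236 236 236 235 235 234 233 235 237 239 241 219 112  98  98 102 127
t 29.55 p [ 42.75 -33.46  23.82] yaw 14.23 F [1.17 0.82 0.8 ] w 47.5 g 0.0
```

```bash
python3 -c "
from bench import r
print(r.close_job())"
```

```text
the job is handed in; nothing more can be done
None
```

I handed the job in at about 30 s of the 72 s allowed, verdict not shown: the basket hangs on the hook about 15 mm forward of the seat and tilted about 0.15 rad, the tray is on the pocket floor, and I touched nothing else as far as I know.

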